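Run the vial row home on its loading rail and shut the retainer gate

TASK

Push the row of five vials along the loading rail as one train, without pulling the row apart, until it is fully home against the end stop; then swing the retainer gate, the arm with the red pin, fully shut behind the last vial. Only push: the vials stay standing in the lane and none is lifted, tipped or pressed hard. Leave the other things on the bench where they are, and finish clear of everything.

Things in the scene. Friction and masses are not known exactly. Their poses are not given: they have to be found in the camera images.
- vial_rail: vial loading rail: aluminium plate 80 x 260 mm, fixed to the bench. Origin: middle of its underside. +y runs along the lane to the end stop (robot's left), -x faces the robot. Lane: 30 mm wide, centred on x = 0, slippery white floor 10 mm above the bench, between side rails 4 mm thick whose tops are 24 mm above the bench; its mouth at y = -130 mm is open. Row home: vial centres at y = 96.5, 69.5, 42.5, 15.5, -11.5 mm
- stop_face (a point): centre of the rubber face of the end stop, at rail x = 0, y = +110 mm, 42 mm above the bench; the block behind it is 46 mm wide, its top 48 mm above the bench; axes as those of the rail
- gate_pivot (a point): pivot of the retainer gate, on the robot's side of the lane at rail x = -27, y = -31 mm, 29 mm above the bench; axes as those of the rail. Pivot and arm stay below 37 mm above the bench, so that fingertips 40 mm or more above the bench pass over them
- gate_pin (a point): the gate's upright red thumb pin, 12 mm thick, standing 38 to 72 mm above the bench at the free end of the gate arm, 54 mm from the pivot; the point is on its axis, 55 mm above the bench
- gate (a joint): angle a (rad) of the retainer gate, a steel arm 6 mm thick swinging about an upright axis, 26 to 32 mm above the bench. 0 = shut: across the lane along rail +x, pin beyond the far rail, against a stop, 3 mm behind a row that is home. It grows clockwise from above, to 2.4 (out on the robot's side): the arm points to (cos a, -sin a) in the rail's frame. Friction of about 1 N at the pin keeps it in place
- row_vial_1: capped glass vial with a white cap, 27 mm in diameter, 64 mm tall (top 74 mm above the bench), standing upright in the rail's lane, one of the five in the row (their order varies; up to 3 mm between neighbours); origin at the middle of its base, z along its axis
- row_vial_2: capped glass vial with a green cap, 27 mm in diameter, 64 mm tall (top 74 mm above the bench), standing upright in the rail's lane, one of the five in the row (their order varies; up to 3 mm between neighbours); origin at the middle of its base, z along its axis
- row_vial_3: capped glass vial with a white cap, 27 mm in diameter, 64 mm tall (top 74 mm above the bench), standing upright in the rail's lane, one of the five in the row (their order varies; up to 3 mm between neighbours); origin at the middle of its base, z along its axis
- row_vial_4: capped glass vial with a black cap, 27 mm in diameter, 64 mm tall (top 74 mm above the bench), standing upright in the rail's lane, one of the five in the row (their order varies; up to 3 mm between neighbours); origin at the middle of its base, z along its axis
- row_vial_5: capped glass vial with a green cap, 27 mm in diameter, 64 mm tall (top 74 mm above the bench), standing upright in the rail's lane, one of the five in the row (their order varies; up to 3 mm between neighbours); origin at the middle of its base, z along its axis
- spare_vial: a sixth vial, with a black cap, of the same size, standing on the bench behind the rail; not part of the row; origin at the middle of its base
- blue_cap: blue screw cap, 27 mm wide, 20 mm tall, on the bench in front of the rail's stop end; origin at its base; bystander
- natural_cap: whitish cap, 34 mm wide, 30 mm tall, on the bench behind the rail; origin at its base; bystander
- petri_open: open petri dish, 88 mm wide, 14 mm tall, near the microscope; origin at its base; bystander
- marker_pen: black and white marker pen, 135 x 17 mm, lying in front of the microscope; origin at its underside, middle; bystander
- tally_counter: white hand tally counter, 42 x 69 x 26 mm, near the front edge at the right; origin at its underside; bystander
- forceps_curved: black curved forceps, 117 x 17 x 11 mm, lying at the right of the rail; origin at the underside, middle; bystander
There are look-alikes about, which are no part of the job. Leave any yellow look-alike of the row_vial_5 alone.

How it is judged:
By the outcome, as a careful person would: the job done as asked, in the order asked, and still so for the second after the job is handed in, with the robot touching nothing.
It also fails if it takes over 51 s, if anything falls off the work surface, if the arm or the gripper's body presses on something with over 40 N, if the wrist force passes 120 N, or if a joint passes its speed limit or range.

ROBOT

A 6-joint arm with a two-finger parallel gripper is mounted at the origin on a cart in front of the work surface, level with it; the furniture and walls round the work are solid. World frame = base frame: x ahead of the robot, y to its left, z up, the work surface at z = 0. Lengths are in m, angles in rad, forces in N, time in s.
With the tool pointing down it reaches from about 0.3 to 0.825 m from the base axis. Payload 5.4 kg.
Tool frame: the origin (TCP) lies midway between the tips of the shut fingers; the grasp point (between the pads) lies 19 mm behind it; z points along the fingers, y is the direction in which the jaws open and shut (so a half turn about z gives the same grasp; the last joint's range is limited). The gripper opens to 92 mm and grips with 3 to 60 N. Pads are 20 mm wide; open, the fingers measure 128 mm over their backs; the gripper's body (75 mm by 189 mm) begins 69 mm behind the grasp point.
Start: joints at [-1.433, 0.158, 1.597, -0, 1.386, -0.21], TCP at [0.196, -0.541, 0.215] pointing down, gripper open.
Joint ranges: [-2.91, 2.91], [-0.94, 2.29], [0.18, 2.7], [-1.29, 4.43], [0.17, 2.64], [-3, 3]. Speed limits (rad/s): [2.57, 2.57, 3.14, 3.14, 3.14, 3.14].

INTERFACE

Orientations are given as a unit quaternion [x, y, z, w].
In Python, from rig import r gives the robot as it stands.
- The arm moves only by the shell command python3 -m creep 'ROWS' [FORCE]. ROWS is JSON, a list of rows, each a list of 3 entries, a list of its own where there are three numbers: the turn, a rotation vector about the world's x, y, z each as a share of 5 degrees, from -1 to 1, then the shift along the world's x, y, z each as a share of 3 cm, from -1 to 1, then the opening, from -1 (shut) to 1 (fully open), so that 0 is half open. A call has 1 to 12 rows; each row shifts and turns the commanded pose from where the row before left it; what a row does not reach is not made up. A row lasts 1/12 s, in which the tool goes at most 41.7 mm and 7.16 degrees, less where a joint would pass 70% of its speed; a pose out of reach is approached as far as the arm can. A call with a number of a shift or a turn outside -1 to 1 is refused whole. A call with a gripper value outside its range is refused whole. The fingers move at their own pace and stop on an object; FORCE is the grip in N (left out, the last holds). Time passes only in rows, so rows that do not move let the fingers close. It gives the time, the measured TCP pose, the force and the opening at its end, in the units of the state.
- r.get_state(): the state, without advancing time (a new reading comes with each control period).
- r.grab_frame(name): name is "scene" or "top" or "wrist"; returns the picture (400x640x3 uint8, red, green, blue); there is no depth.
- r.camera_info(name): a dict with "fov_y" (degrees; the focal length in pixels is half the picture's height over the tangent of half this angle, whatever the lens; pixels are square), "cx", "cy" (the principal point, pixels), "R" (3x3) and "t" (3): a world point X has camera coordinates R X + t. Camera axes: x right, y down, z forward; pixel columns grow to the right and rows downward; lengths in m; the calibration is good to about 2 mm. The wrist camera is an equidistant fisheye: a pixel r from the principal point sees the ray r / f radians off the axis. A picture is of the moment at which its call begins: read the wrist's pose just before it. camera_info takes no time and is no camera call; for the wrist camera it gives the pose at the moment of the call.
- r.hand_in(): hands the job in, once; it reports no verdict.
The state is a dict: "time_s": time; "joints": joint angles; "joint_vel": joint speeds; "effort": joint torques, N m; "tool_pos": TCP position; "eef_rot": TCP orientation; "wrist_force": force on the tool from outside, world axes, zero at the start; "torque": the same for the moment, N m; "opening": opening from 0.0 (shut) to 1.0 (fully open).
Only numpy, scipy, OpenCV 4.12 (cv2) and the standard library are available. Lean on these libraries where they do the work, as an engineer would, in place of code of your own. Each camera call takes 0.05 s, during which the arm holds its last target.

## Working session

There is one attempt and no reset: what is moved stays moved. The work goes in short steps, Python scripts to look and compute and a shell command to move; the robot and the scene stay as the last step left them, time stands still between calls to the robot, and variables do not carry over. Pictures are saved under pics/ and viewed, and the job is handed in when it is done.

```bash
ls; mkdir -p pics; python3 - <<'E'
from rig import r
import cv2,numpy as np
s=r.get_state();print({k:np.round(v,3).tolist() for k,v in s.items()})
for n in("scene","top"):
    i=r.grab_frame(n);cv2.imwrite(f"pics/{n}0.png",i[:,:,::-1]);c=r.camera_info(n);print(n,{k:np.round(v,4).tolist() for k,v in c.items()if not isinstance(v,str)})
E
```

```text
pics
{'time_s': 0.0, 'joints': [-1.433, 0.159, 1.598, -0.0, 1.386, -0.21], 'joint_vel': [0.002, 0.001, -0.001, 0.001, -0.0, 0.002], 'effort': [-0.001, -38.557, -32.211, 0.07, 0.038, -0.0], 'tool_pos': [0.196, -0.54, 0.214], 'eef_rot': [0.985, 0.173, 0.0, -0.001], 'wrist_force': [-0.325, -0.142, -1.02], 'torque': [-0.027, 0.027, -0.011], 'opening': 1.0}
scene {'fov_y': 51.853, 'cx': 319.097, 'cy': 204.4317, 'R': [[0.4963, -0.8681, -0.0108], [-0.4031, -0.2194, -0.8885], [0.7689, 0.4453, -0.4588]], 't': [-0.4461, 0.2152, 0.5467]}
top {'fov_y': 52.3758, 'cx': 315.5877, 'cy': 197.2506, 'R': [[-0.0231, -0.9996, -0.0132], [-0.9948, 0.0243, -0.0994], [0.0996, 0.0108, -0.995]], 't': [-0.18, 0.5361, 1.0195]}
```

View pics/scene0.png

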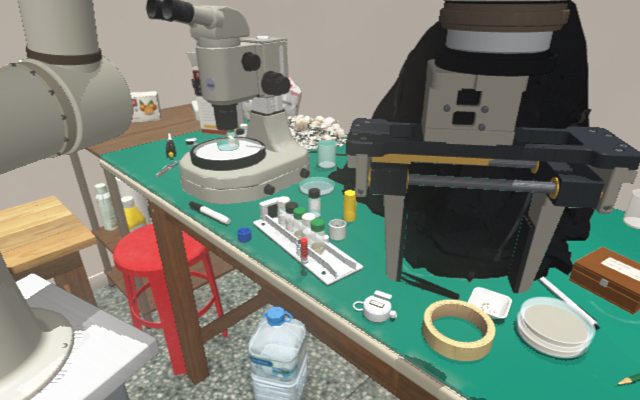

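View pics/top0.png

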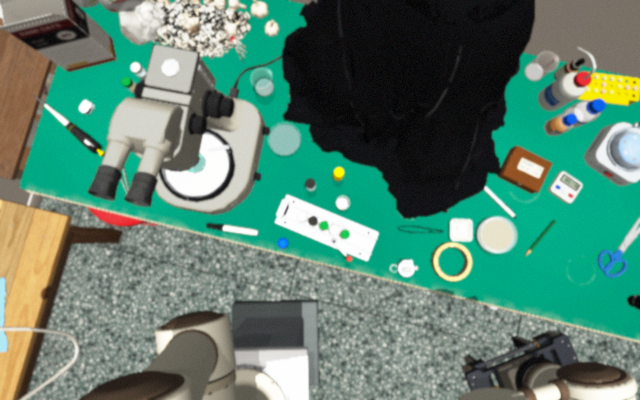

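The top view shows the rail around (327,227), with the stop at its left end, and the red pin at about (349,259). I'll enlarge both views.

```bash
python3 - <<'E'
import cv2
i=cv2.imread("pics/top0.png")[180:275,260:395];cv2.imwrite("pics/top0c.png",cv2.resize(i,None,fx=5.8,fy=5.8,interpolation=cv2.INTER_CUBIC))
i=cv2.imread("pics/scene0.png")[180:290,230:370];cv2.imwrite("pics/scene0c.png",cv2.resize(i,None,fx=5.4,fy=5.4,interpolation=cv2.INTER_CUBIC))
E
```

```text
(no output)
```

View pics/top0c.png

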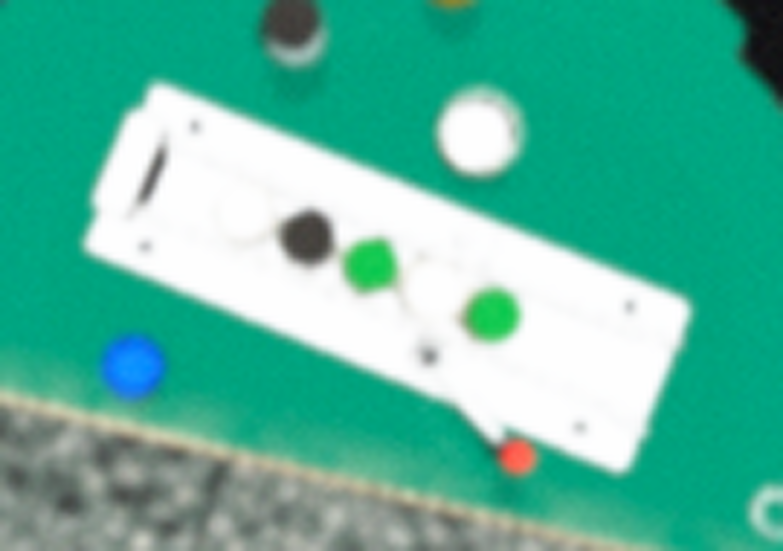

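View pics/scene0c.png

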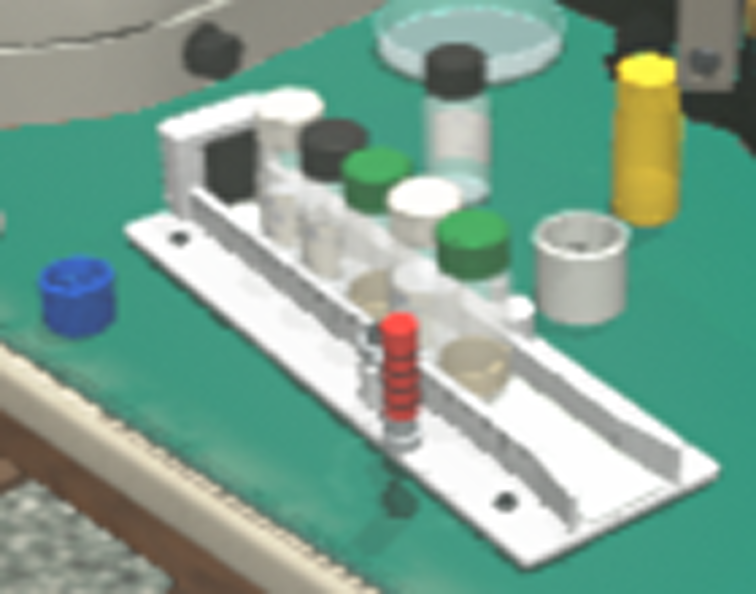

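The stop block is at crop upper-left. The row from stop to mouth is white, black, green, white, green. I'll fit the rail pose from the plate corners in both views, then check it against the caps and the pin.

```bash
cat > h.py <<'E'
import numpy as np
from rig import r
from scipy.optimize import least_squares
def proj(n,X,c=None):
    c=c or r.camera_info(n);X=np.atleast_2d(X);p=X@np.array(c['R']).T+np.array(c['t'])
    f=200/np.tan(np.radians(c['fov_y'])/2)
    if n=='wrist':
        rho=np.linalg.norm(p[:,:2],axis=1);th=np.arctan2(rho,p[:,2]);d=p[:,:2]/rho[:,None]*(th*f)[:,None]
    else: d=p[:,:2]/p[:,2:]*f
    return d+[c['cx'],c['cy']]
def ray(n,uv,z,c=None):
    c=c or r.camera_info(n);R=np.array(c['R']);t=np.array(c['t']);f=200/np.tan(np.radians(c['fov_y'])/2)
    d=(np.array(uv)-[c['cx'],c['cy']])/f
    if n=='wrist':
        th=np.linalg.norm(d);v=np.r_[d/th*np.sin(th),np.cos(th)]
    else: v=np.r_[d,1]
    v=R.T@v;o=-R.T@t
    return o+v*(z-o[2])/v[2]
def R2(a): return np.array([[np.cos(a),-np.sin(a)],[np.sin(a),np.cos(a)]])
def w(p,xyz):
    xyz=np.atleast_2d(xyz).astype(float);return np.c_[xyz[:,:2]@R2(p[2]).T+p[:2],xyz[:,2]]
def rl(p,X): return R2(p[2]).T@(np.array(X)[:2]-p[:2])
E
cat > fit.py <<'E'
from h import *
T=lambda a,b:[260+(a+.5)/5.8-.5,180+(b+.5)/5.8-.5]
S=lambda a,b:[230+(a+.5)/5.4-.5,180+(b+.5)/5.4-.5]
for zt in(.006,.010):
    P=[(.04,.13,zt),(.04,-.13,zt),(-.04,-.13,zt),(-.04,.13,zt)]
    tp=np.array([T(155,80),T(692,303),T(627,472),T(85,250)])
    sp=np.array([S(125,230),S(530,568),S(718,467)])
    def res(p,sep=0):
        a=proj('top',w(p,P))-tp; b=proj('scene',w(p,[P[3],P[2],P[1]]))-sp
        return [a,b] if sep else np.r_[a.ravel(),b.ravel()]
    best=least_squares(res,[.35,-.03,-.3]);p=best.x
    print(zt,p.round(4),best.cost,[x.round(1).tolist() for x in res(p,1)])
print('top holes etc')
for nm,uv,z in[('white',T(241,213),.074),('black',T(306,237),.074),('green',T(370,265),.074),('w2',T(437,288),.074),('g2',T(492,315),.074),('pin',T(517,457),.072),('pivot',T(428,353),.037)]:
    X=ray('top',uv,z);print(nm,X.round(4),(rl(p,X)*1e3).round(1))
for nm,uv,z in[('white',S(290,105),.074),('black',S(334,137),.074),('green',S(377,167),.074),('w2',S(425,197),.074),('g2',S(474,229),.074),('pin',S(400,322),.072)]:
    X=ray('scene',uv,z);print(nm,X.round(4),(rl(p,X)*1e3).round(1))
E
python3 fit.py
```

```text
0.006 [ 0.4552 -0.2181 -0.4151] 1.9471109860939482 [[[-0.3, 0.6], [-0.5, 0.1], [-0.7, -0.2], [-0.1, -0.5]], [[-0.1, 0.3], [-0.1, -0.4], [1.1, 1.0]]]
0.01 [ 0.4536 -0.219  -0.4176] 3.4986461523406613 [[[0.1, 0.9], [0.1, 0.9], [-0.2, 0.6], [0.1, -0.1]], [[-0.2, -0.9], [-0.3, -1.5], [1.2, -0.2]]]
top holes etc
white [ 0.481  -0.1569  0.074 ] [-0.1 67.9]
black [ 0.4703 -0.184   0.074 ] [ 1.  38.8]
green [ 0.4579 -0.2106  0.074 ] [0.5 9.5]
w2 [ 0.4476 -0.2384  0.074 ] [  2.4 -20.1]
g2 [ 0.4358 -0.2611  0.074 ] [  0.8 -45.6]
pin [ 0.3767 -0.2698  0.072 ] [-49.7 -77.6]
pivot [ 0.4204 -0.235   0.037 ] [-23.9 -28.1]
white [ 0.4828 -0.1572  0.074 ] [ 1.6 68.4]
black [ 0.4691 -0.1853  0.074 ] [ 0.5 37.1]
green [ 0.4573 -0.2109  0.074 ] [0.1 9. ]
w2 [ 0.4468 -0.2366  0.074 ] [  1.  -18.8]
g2 [ 0.4359 -0.262   0.074 ] [  1.3 -46.4]
pin [ 0.378  -0.2691  0.072 ] [-48.8 -76.4]
```

The measurements agree. The rail sits at about (0.455, -0.218) with a yaw of -0.416. The row has its last vial at y≈-46 and needs about 34 mm of travel. The gate is open at about 2.0 rad. Next I'll move above the lane mouth, turn tool x along the lane and shut the fingers.

```bash
python3 -m creep '[[[0,0,0.77],[0.62,0.68,0],-1],[[0,0,0.77],[0.62,0.68,0],-1],[[0,0,0.77],[0.62,0.68,0],-1],[[0,0,0.77],[0.62,0.68,0],-1],[[0,0,0.77],[0.62,0.68,0],-1],[[0,0,0.77],[0.62,0.68,0],-1],[[0,0,0.77],[0.62,0.68,0],-1],[[0,0,0.77],[0.62,0.68,0],-1],[[0,0,0.77],[0.62,0.68,0],-1],[[0,0,0.77],[0.62,0.68,0],-1],[[0,0,0.77],[0.62,0.68,0],-1],[[0,0,0.77],[0.62,0.68,0],-1]]' 5
python3 -m creep '[[[0,0,0],[0,0,0],-1],[[0,0,0],[0,0,0],-1],[[0,0,0],[0,0,0],-1]]'
python3 - <<'E'
from h import *
import cv2
from scipy.spatial.transform import Rotation as Ro
s=r.get_state();p=[.4548,-.2184,-.416]
print(Ro.from_quat(s['eef_rot']).as_matrix().round(3),s['joints'],s['opening'],rl(p,s['tool_pos']))
c=r.camera_info('wrist');i=r.grab_frame('wrist');cv2.imwrite('pics/w1.png',i[:,:,::-1]);import json
json.dump({k:np.array(v).tolist() for k,v in c.items()},open('w1.json','w'),default=str)
i=r.grab_frame('scene')[150:310,200:420];cv2.imwrite('pics/s1.png',cv2.resize(i[:,:,::-1],None,fx=3.6,fy=3.6,interpolation=cv2.INTER_CUBIC))
E
```

```text
time_s: 1.1
tool_pos: [0.4197, -0.2944, 0.2142]
eef_rot: [0.837, 0.547, -0.0, -0.0]
wrist_force: [0.3, 0.0, 0.5]
opening: 0.147
time_s: 1.35
tool_pos: [0.4187, -0.296, 0.2143]
eef_rot: [0.838, 0.545, -0.0, -0.0]
wrist_force: [-0.8, -0.3, 0.8]
opening: 0.003
[[ 0.405  0.914 -0.001]
 [ 0.914 -0.405  0.   ]
 [-0.    -0.001 -1.   ]] [-8.51007208e-01 -3.19708238e-03  1.76885727e+00 -5.37822154e-04
  1.37645069e+00 -4.33585195e-01] 0.003058319775816059 [-0.00162967 -0.08556127]
```

View pics/w1.png

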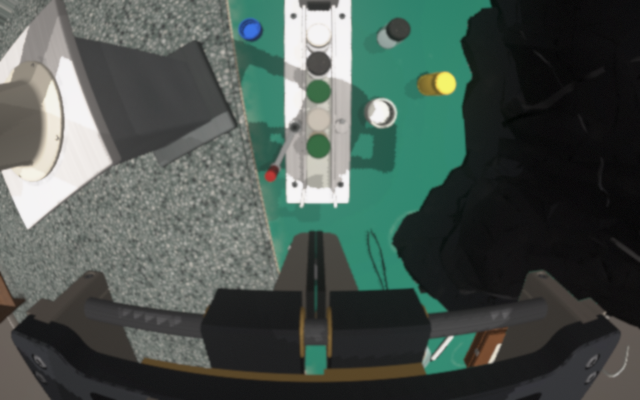

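View pics/s1.png

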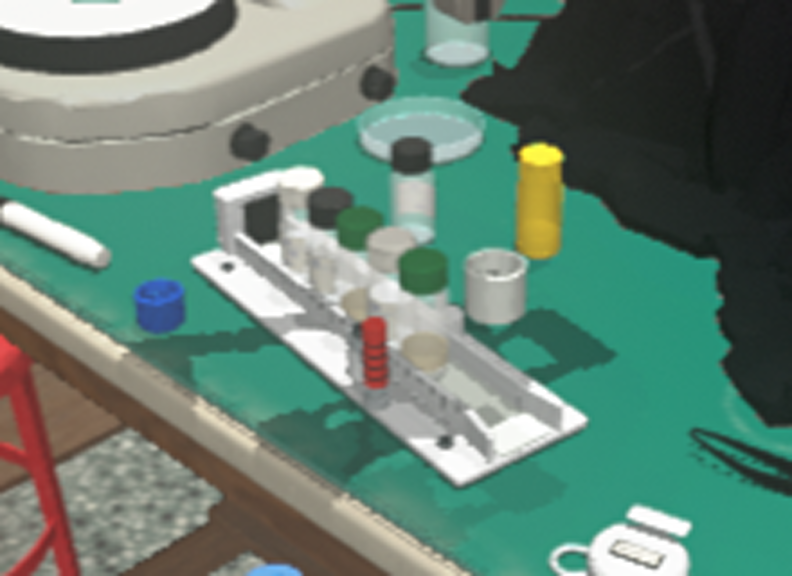

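The wrist view shows the lane running vertically at about u=318, the last green cap at (318,146), the red pin at (271,174) and the pivot at (293,128). I'll enlarge it to refine these.

```bash
python3 - <<'E'
import cv2
i=cv2.imread("pics/w1.png")[0:215,235:405];i=cv2.resize(i[95:215],None,fx=4.7,fy=4.7,interpolation=cv2.INTER_CUBIC);cv2.imwrite("pics/w1c.png",i)
i=cv2.imread("pics/w1.png")[0:110,235:405];cv2.imwrite("pics/w1d.png",cv2.resize(i,None,fx=4.7,fy=4.7,interpolation=cv2.INTER_CUBIC))
E
```

```text
(no output)
```

View pics/w1c.png

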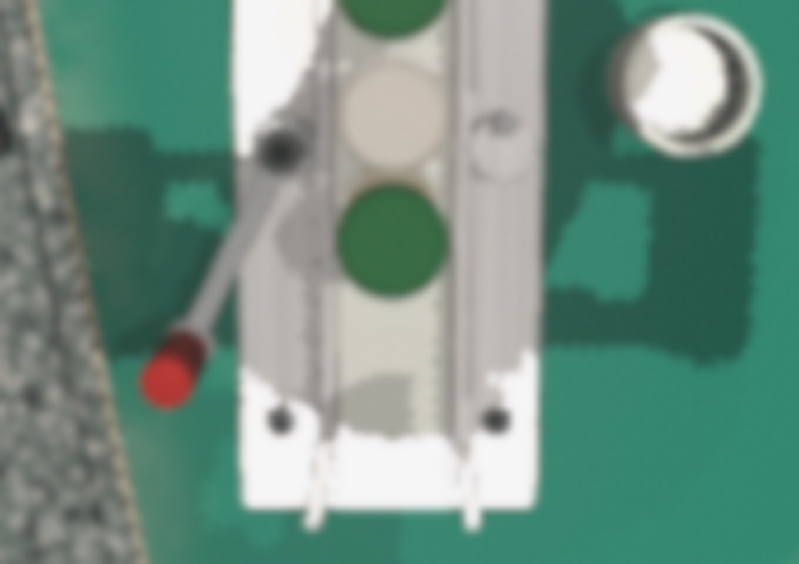

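View pics/w1d.png

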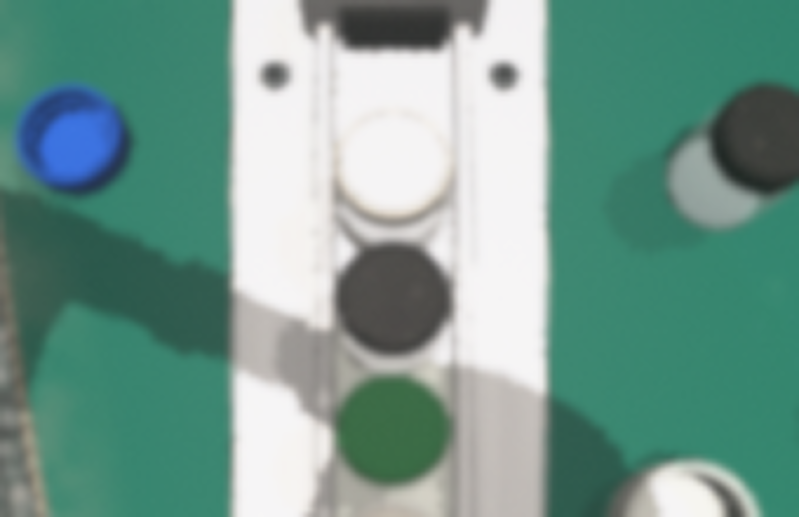

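```bash
python3 - <<'E'
from h import *
import json,ast
c=json.load(open('w1.json'));c={k:(np.array(v) if not isinstance(v,str) else v) for k,v in c.items()}
for k in('fov_y','cx','cy'):c[k]=float(c[k])
A=lambda a,b:[235+(a+.5)/4.7-.5,95+(b+.5)/4.7-.5]
B=lambda a,b:[235+(a+.5)/4.7-.5,0+(b+.5)/4.7-.5]
from fit import S,T
p0=[.4552,-.2181,-.4151]
uv=np.array([A(242,509),A(537,509),A(241,370),A(542,340),B(231,300),B(548,300)])
# mouth corners; edges: unknown y, only u used
def res(p):
    o=[]
    o+=list((proj('wrist',w(p,[(-.04,-.13,.006),(.04,-.13,.006)]),c)-uv[:2]).ravel())
    for k,x in((2,-.04),(3,.04),(4,-.04),(5,.04)):
        X=ray('wrist',uv[k],.006,c);o.append((rl(p,X)[0]-x)*300)
    return np.array(o)
s=least_squares(res,p0);p=s.x;print(p.round(4),s.fun.round(1))
p=(p+p0)/2; print(p)
for n,q,z in(('w',B(392,165),.074),('b',B(392,298),.074),('g',B(392,430),.074),('w2',A(393,116),.074),('g2',A(392,241),.074),('pin',A(167,380),.072),('piv',A(282,152),.037),('stopfoot',A(500,155),.03),('stoptop',A(395,-400+0),.048)):
    X=ray('wrist',q,z,c);print(n,X.round(4),(rl(p,X)*1e3).round(1))
E
```

```text
0.006 [ 0.4552 -0.2181 -0.4151] 1.9471109860939482 [[[-0.3, 0.6], [-0.5, 0.1], [-0.7, -0.2], [-0.1, -0.5]], [[-0.1, 0.3], [-0.1, -0.4], [1.1, 1.0]]]
0.01 [ 0.4536 -0.219  -0.4176] 3.4986461523406613 [[[0.1, 0.9], [0.1, 0.9], [-0.2, 0.6], [0.1, -0.1]], [[-0.2, -0.9], [-0.3, -1.5], [1.2, -0.2]]]
top holes etc
white [ 0.481  -0.1569  0.074 ] [-0.1 67.9]
black [ 0.4703 -0.184   0.074 ] [ 1.  38.8]
green [ 0.4579 -0.2106  0.074 ] [0.5 9.5]
w2 [ 0.4476 -0.2384  0.074 ] [  2.4 -20.1]
g2 [ 0.4358 -0.2611  0.074 ] [  0.8 -45.6]
pin [ 0.3767 -0.2698  0.072 ] [-49.7 -77.6]
pivot [ 0.4204 -0.235   0.037 ] [-23.9 -28.1]
white [ 0.4828 -0.1572  0.074 ] [ 1.6 68.4]
black [ 0.4691 -0.1853  0.074 ] [ 0.5 37.1]
green [ 0.4573 -0.2109  0.074 ] [0.1 9. ]
w2 [ 0.4468 -0.2366  0.074 ] [  1.  -18.8]
g2 [ 0.4359 -0.262   0.074 ] [  1.3 -46.4]
pin [ 0.378  -0.2691  0.072 ] [-48.8 -76.4]
[ 0.4562 -0.2185 -0.4174] [ 0.6  0.  -0.5 -0.   0.   0.2 -0.2  0.1]
[ 0.4556884  -0.21830429 -0.41623399]
w [ 0.4832 -0.1574  0.074 ] [ 0.6 66.8]
b [ 0.4713 -0.1842  0.074 ] [ 0.5 37.5]
g [ 0.4598 -0.2102  0.074 ] [0.5 9.1]
w2 [ 0.4485 -0.2362  0.074 ] [  0.6 -19.3]
g2 [ 0.4374 -0.2608  0.074 ] [  0.4 -46.3]
pin [ 0.379 -0.269  0.072] [-49.7 -77.4]
piv [ 0.4203 -0.2353  0.037 ] [-25.5 -29.8]
stopfoot [ 0.4679 -0.2578  0.03  ] [ 27.1 -31.2]
stoptop [ 0.4983 -0.1256  0.048 ] [  1.5 102. ]
```

All three views agree to within about 1 mm. I'll descend behind the row with the fingertips just over 40 mm.

```bash
python3 -m creep '[[[0,0,0],[0.02,0,-0.6],-1],[[0,0,0],[0.02,0,-0.9],-1],[[0,0,0],[0.02,0,-0.9],-1],[[0,0,0],[0.02,0,-0.9],-1],[[0,0,0],[0,0,-0.9],-1],[[0,0,0],[0,0,-0.9],-1],[[0,0,0],[0,0,-0.6],-1],[[0,0,0],[0,0,0],-1],[[0,0,0],[0,0,0],-1],[[0,0,0],[0,0,0],-1]]'
python3 - <<'E'
from h import *
import cv2
s=r.get_state();p=[.4557,-.2183,-.4165]
print(rl(p,s['tool_pos'])*1e3,s['wrist_force'])
i=r.grab_frame('scene')[150:310,200:420];cv2.imwrite('pics/s2.png',cv2.resize(i[:,:,::-1],None,fx=3.6,fy=3.6,interpolation=cv2.INTER_CUBIC))
i=r.grab_frame('wrist');cv2.imwrite('pics/w2.png',i[:,:,::-1])
E
```

```text
time_s: 2.28
tool_pos: [0.422, -0.2971, 0.045]
eef_rot: [0.838, 0.545, 0.0, 0.001]
wrist_force: [0.8, 0.0, 0.0]
opening: 0.006
[  1.03398511 -85.71491562] [0.80611112 0.04113617 0.00486316]
```

View pics/s2.png

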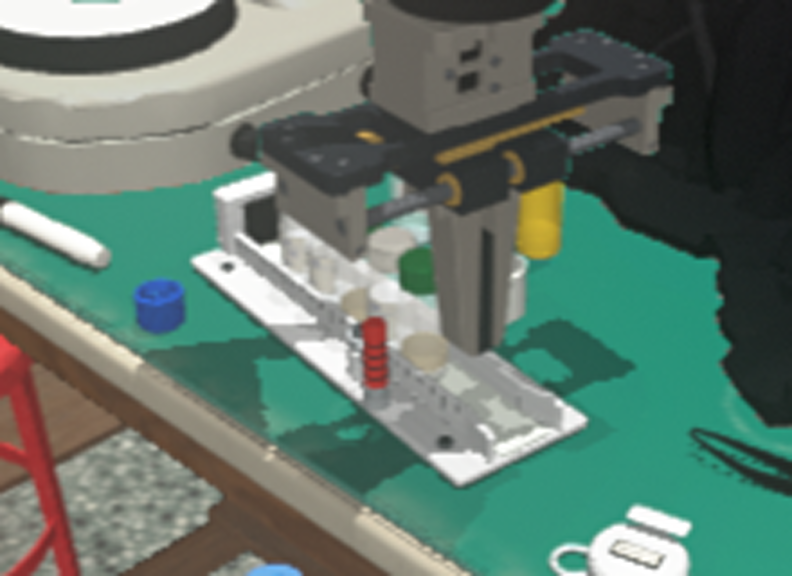

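View pics/w2.png

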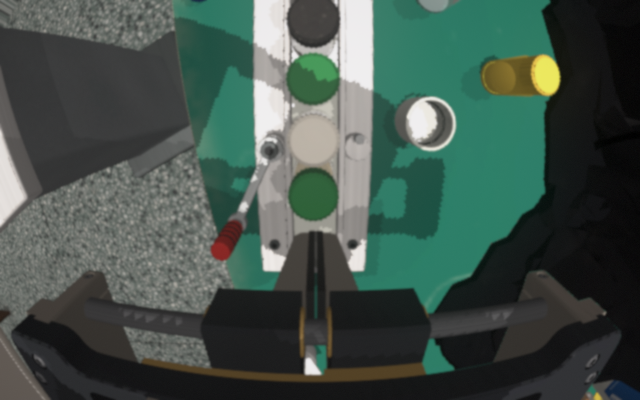

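The fingers stand in the lane behind the last green cap at wrist (313,194), clear of the pin. Now I'll push slowly, starting with the approach and first contact.

```bash
python3 -m creep '[[[0,0,0],[0.03,0.07,-0.05],-1],[[0,0,0],[0.04,0.09,-0.05],-1],[[0,0,0],[0.04,0.09,0],-1],[[0,0,0],[0.04,0.09,0],-1],[[0,0,0],[0.02,0.045,0],-1],[[0,0,0],[0.02,0.045,0],-1],[[0,0,0],[0.02,0.045,0],-1],[[0,0,0],[0.02,0.045,0],-1],[[0,0,0],[0.02,0.045,0],-1],[[0,0,0],[0.02,0.045,0],-1],[[0,0,0],[0.02,0.045,0],-1],[[0,0,0],[0.02,0.045,0],-1]]'
cat > look.py <<'E'
from h import *
import cv2,sys
s=r.get_state();p=[.4557,-.2183,-.4165];R=R2(p[2]).T
print((rl(p,s['tool_pos'])*1e3).round(1),'F rail',(R@s['wrist_force'][:2]).round(2),s['wrist_force'][2],s['joint_vel'].max() if hasattr(s['joint_vel'],'max') else '')
if len(sys.argv)>1:
    n=sys.argv[1];c=r.camera_info('wrist')
    i=r.grab_frame('wrist');i=i[0:270,180:460];cv2.imwrite(f'pics/{n}.png',cv2.resize(i[:,:,::-1],None,fx=2.2,fy=2.2,interpolation=cv2.INTER_CUBIC))
    import json
    json.dump({k:np.array(v).tolist() for k,v in c.items() if not isinstance(v,str)},open(f'{n}.json','w'))
E
python3 look.py w3
```

```text
time_s: 3.38
tool_pos: [0.4309, -0.2747, 0.0406]
eef_rot: [0.838, 0.546, -0.0, 0.0]
wrist_force: [-0.4, -0.8, -0.0]
opening: 0.004
[  0.2 -61.6] F rail [-0.07 -0.94] -0.018657586206230772 0.03378287294122056
```

View pics/w3.png

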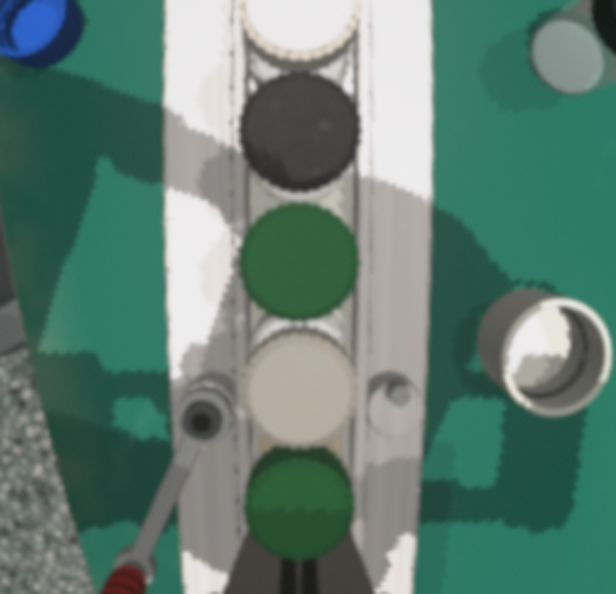

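The fingers are against the last green vial, and the force is about 1 N. The caps are still in line, so I'll continue at about 18 mm/s.

```bash
python3 -m creep '[[[0,0,0],[0.02,0.045,0.04],-1],[[0,0,0],[0.02,0.045,0],-1],[[0,0,0],[0.02,0.045,0],-1],[[0,0,0],[0.02,0.045,0],-1],[[0,0,0],[0.02,0.045,0],-1],[[0,0,0],[0.02,0.045,0],-1],[[0,0,0],[0.02,0.045,0],-1],[[0,0,0],[0.02,0.045,0],-1],[[0,0,0],[0.02,0.045,0],-1],[[0,0,0],[0.02,0.045,0],-1],[[0,0,0],[0.02,0.045,0],-1],[[0,0,0],[0.014,0.03,0],-1]]'
python3 look.py w4
```

```text
time_s: 4.43
tool_pos: [0.438, -0.2589, 0.0418]
eef_rot: [0.838, 0.546, 0.0, 0.0]
wrist_force: [-0.6, -0.9, -0.2]
opening: 0.008
[  0.2 -44.3] F rail [-0.18 -1.03] -0.23541271957230808 0.022218864510793555
```

View pics/w4.png

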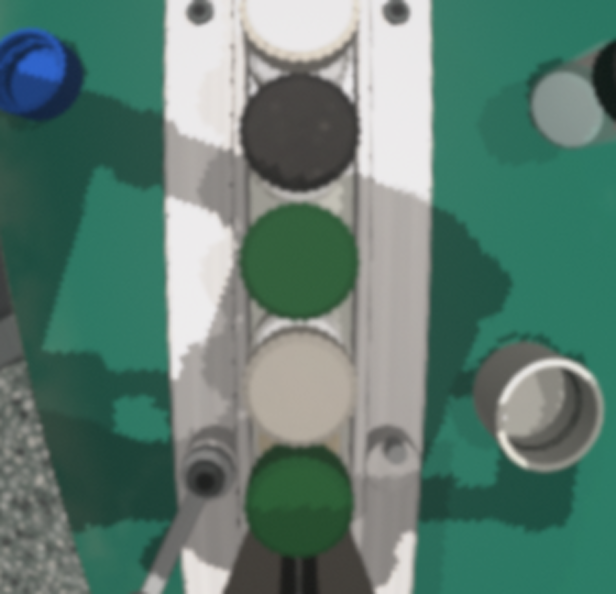

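The caps keep the same image positions as before, so the row is moving as one train. About 9 mm remains, so I'll slow down.

```bash
python3 -m creep '[[[0,0,0],[0.014,0.03,0],-1],[[0,0,0],[0.014,0.03,0],-1],[[0,0,0],[0.014,0.03,0],-1],[[0,0,0],[0.014,0.03,0],-1],[[0,0,0],[0.014,0.03,0],-1],[[0,0,0],[0.014,0.03,0],-1],[[0,0,0],[0.007,0.015,0],-1],[[0,0,0],[0.007,0.015,0],-1]]'
python3 look.py
```

```text
time_s: 5.15
tool_pos: [0.4409, -0.2527, 0.0418]
eef_rot: [0.838, 0.546, -0.0, 0.0]
wrist_force: [0.2, -0.6, -0.3]
opening: 0.008
[  0.3 -37.4] F rail [ 0.44 -0.41] -0.25575641652677306 0.011026910918744434
```

```bash
python3 -m creep '[[[0,0,0],[0.007,0.015,0],-1],[[0,0,0],[0.007,0.015,0],-1],[[0,0,0],[0.007,0.015,0],-1]]'
python3 look.py;python3 -m creep '[[[0,0,0],[0.007,0.015,0],-1]]'
python3 look.py w5
python3 - <<'E'
from h import *
import cv2
i=r.grab_frame('scene')[150:310,200:420];cv2.imwrite('pics/s5.png',cv2.resize(i[:,:,::-1],None,fx=3.6,fy=3.6,interpolation=cv2.INTER_CUBIC))
E
```

```text
time_s: 5.4
tool_pos: [0.4415, -0.2513, 0.0418]
eef_rot: [0.838, 0.546, 0.0, -0.0]
wrist_force: [-0.8, -0.1, 0.1]
opening: 0.003
[  0.3 -36. ] F rail [-0.73 -0.46] 0.11860236338560445 0.011936102654498081
time_s: 5.48
tool_pos: [0.4417, -0.2509, 0.0418]
eef_rot: [0.838, 0.546, 0.0, -0.0]
wrist_force: [-0.4, -1.5, 0.4]
opening: 0.007
[  0.3 -35.5] F rail [ 0.21 -1.58] 0.35962332212077175 0.012387660659890276
```

View pics/w5.png

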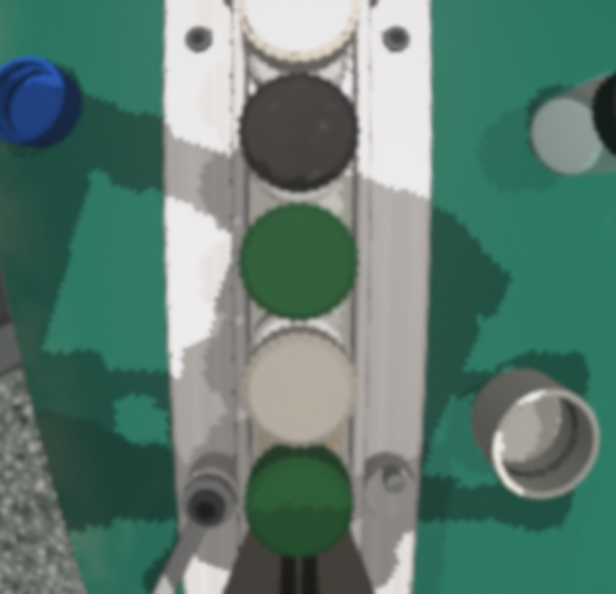

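View pics/s5.png

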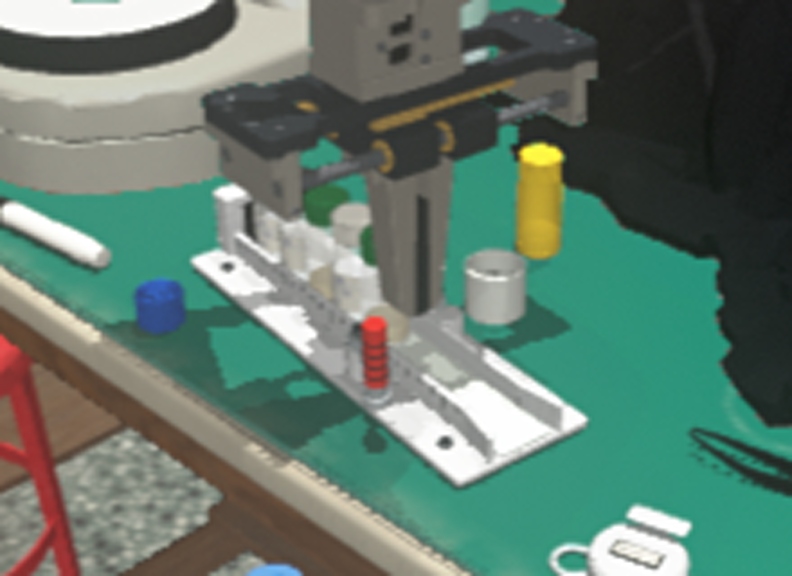

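All five vials are still upright and in a train, and the force is small. I'll take half-millimetre steps until the force rises.

```bash
python3 -m creep '[[[0,0,0],[0.005,0.012,0],-1],[[0,0,0],[0,0,0],-1]]'
python3 look.py;python3 -m creep '[[[0,0,0],[0.005,0.012,0],-1],[[0,0,0],[0,0,0],-1]]'
python3 look.py
```

```text
time_s: 5.75
tool_pos: [0.4418, -0.2505, 0.0418]
eef_rot: [0.838, 0.546, 0.0, -0.0]
wrist_force: [0.3, -0.2, 0.4]
opening: 0.005
[  0.3 -35.1] F rail [ 0.35 -0.1 ] 0.3778758759820005 0.002928232969257446
time_s: 5.92
tool_pos: [0.4419, -0.2502, 0.0418]
eef_rot: [0.838, 0.546, -0.0, -0.0]
wrist_force: [-1.0, -0.6, 0.3]
opening: 0.003
[  0.3 -34.7] F rail [-0.7  -0.95] 0.337652249603144 0.0005994564506338466
```

```bash
python3 -m creep '[[[0,0,0],[0.005,0.012,0],-1],[[0,0,0],[0,0,0],-1]]'
python3 look.py;python3 -m creep '[[[0,0,0],[0.005,0.012,0],-1],[[0,0,0],[0,0,0],-1]]'
python3 look.py;python3 -m creep '[[[0,0,0],[0.005,0.012,0],-1],[[0,0,0],[0,0,0],-1]]'
python3 look.py w6
```

```text
time_s: 6.08
tool_pos: [0.4421, -0.2498, 0.0418]
eef_rot: [0.838, 0.546, 0.0, 0.0]
wrist_force: [-0.5, 0.2, -0.4]
opening: 0.004
[  0.3 -34.3] F rail [-0.53  0.03] -0.39321957962164933 5.395209589373958e-06
time_s: 6.25
tool_pos: [0.4423, -0.2494, 0.0418]
eef_rot: [0.838, 0.546, 0.0, 0.0]
wrist_force: [-0.3, -1.0, 0.7]
opening: 0.007
[  0.3 -33.9] F rail [ 0.09 -1.  ] 0.6690231557752584 0.00041457039173981063
time_s: 6.42
tool_pos: [0.4424, -0.2491, 0.0418]
eef_rot: [0.838, 0.546, 0.0, -0.0]
wrist_force: [-0.2, -1.2, 0.3]
opening: 0.006
[  0.3 -33.5] F rail [ 0.3  -1.18] 0.32244279869725606 0.0003130398728027489
```

View pics/w6.png

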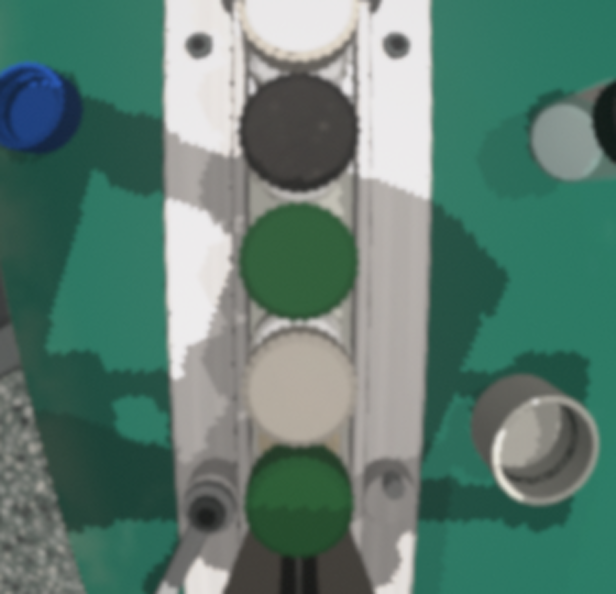

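```bash
cat > vpos.py <<'E'
from h import *
import json,sys
p=[.4557,-.2183,-.4165]
def vp(n,pts,z=.074):
    c=json.load(open(n+'.json'))
    for a,b in pts:
        X=ray('wrist',[180+(a+.5)/2.2-.5,(b+.5)/2.2-.5],z,c);print(n,(rl(p,X)*1e3).round(1))
E
python3 -c "
from vpos import *
vp('w6',[(299,500),(300,388),(299,262),(300,131),(299,4)])
print('piv');vp('w6',[(207,517)],.037)
print('tool');print(rl(p,r.get_state()['tool_pos'])*1e3)
"
```

```text
w6 [ 0.5 -8.8]
w6 [ 0.8 16.6]
w6 [ 0.6 42.9]
w6 [ 0.8 69.7]
w6 [ 0.6 97.2]
piv
w6 [-25.6 -30. ]
tool
[  0.29374079 -33.50098158]
```

The vision puts the row within about 1 mm of home. I'll keep stepping until the force clearly rises.

```bash
for k in 1; do python3 -m creep '[[[0,0,0],[0.005,0.012,0],-1],[[0,0,0],[0,0,0],-1]]' >/dev/null
python3 look.py;python3 -m creep '[[[0,0,0],[0.005,0.012,0],-1],[[0,0,0],[0,0,0],-1]]' >/dev/null
python3 look.py; done
```

```text
[  0.3 -33.1] F rail [-0.62 -1.69] 0.3261192395680226 0.0010492814201386227
[  0.3 -32.8] F rail [-0.19 -1.14] 0.02767591279042944 0.0009472845859318846
```

```bash
python3 -m creep '[[[0,0,0],[0.005,0.012,0],-1],[[0,0,0],[0,0,0],-1]]' >/dev/null
python3 look.py;python3 -m creep '[[[0,0,0],[0.005,0.012,0],-1],[[0,0,0],[0,0,0],-1]]' >/dev/null
python3 look.py; python3 look.py w7; python3 - <<'E'
import cv2,numpy as np
a=cv2.imread('pics/w6.png');b=cv2.imread('pics/w7.png')
cv2.imwrite('pics/cmp.png',np.hstack([a[350:,130:470],b[350:,130:470]]))
E
```

```text
[  0.4 -32.6] F rail [ 0.91 -2.09] -0.5912989693131003 0.0013109259901707094
[  0.4 -32.5] F rail [ 0.16 -3.84] 0.9736386654578592 0.0038713167770672817
[  0.4 -32.5] F rail [ 0.16 -3.84] 0.9736386654578592 0.0038713167770672817
```

View pics/cmp.png

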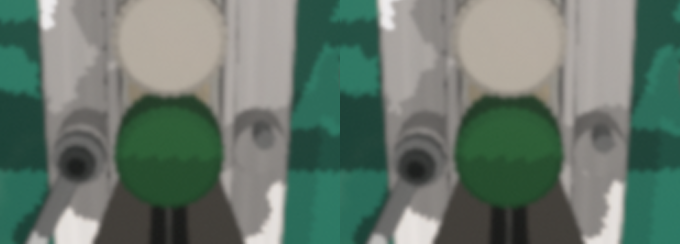

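```bash
python3 -m creep '[[[0,0,0],[0.003,0.006,0],-1],[[0,0,0],[0,0,0],-1]]' >/dev/null;python3 look.py; python3 -m creep '[[[0,0,0],[0,0,0],-1]]' >/dev/null;python3 look.py w8
python3 -c "
from vpos import *
vp('w8',[(299,500),(300,388),(299,262),(300,131),(299,4)])"
```

```text
[  0.5 -32.4] F rail [ 0.31 -4.78] 0.8010248231024187 0.0020227135218378253
[  0.5 -32.4] F rail [ 0.28 -4.81] -0.3577603152329848 0.001718914093890919
w8 [ 0.7 -7.7]
w8 [ 1.  17.7]
w8 [ 0.8 44.1]
w8 [ 1.  70.9]
w8 [ 0.8 98.3]
```

View pics/w8.png

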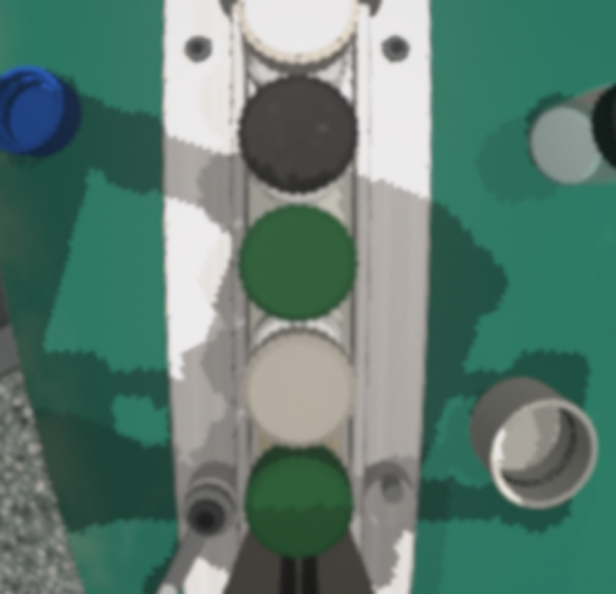

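The row is home. The force holds steady at about 4.8 N while the motion has stalled, and the stop face is hard against the first vial. I'll back off gently along the lane, then lift.

```bash
python3 -m creep '[[[0,0,0],[-0.01,-0.02,0],-1],[[0,0,0],[-0.01,-0.02,0],-1],[[0,0,0],[-0.03,-0.06,0],-1],[[0,0,0],[-0.08,-0.18,0],-1],[[0,0,0],[-0.08,-0.18,0],-1],[[0,0,0],[-0.08,-0.18,0],-1],[[0,0,0],[-0.08,-0.18,0],-1],[[0,0,0],[-0.08,-0.18,0],-1],[[0,0,0],[-0.08,-0.18,0.4],-1],[[0,0,0],[0,0,0.8],-1],[[0,0,0],[0,0,0.8],-1],[[0,0,0],[0,0,0.8],-1]]';python3 look.py w9
python3 - <<'E'
from h import *
import cv2
i=r.grab_frame('scene')[150:310,200:420];cv2.imwrite('pics/s9.png',cv2.resize(i[:,:,::-1],None,fx=3.6,fy=3.6,interpolation=cv2.INTER_CUBIC))
E
```

```text
time_s: 8.48
tool_pos: [0.4266, -0.2831, 0.1265]
eef_rot: [0.838, 0.545, -0.0, -0.0]
wrist_force: [-0.4, 0.5, 0.1]
opening: 0.005
[ -0.4 -71. ] F rail [-0.51  0.27] 0.05458407198754925 0.5928487840208673
```

View pics/w9.png

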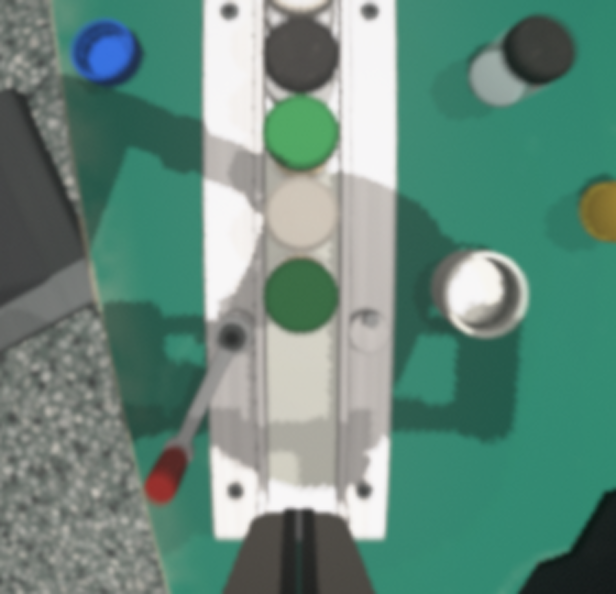

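View pics/s9.png

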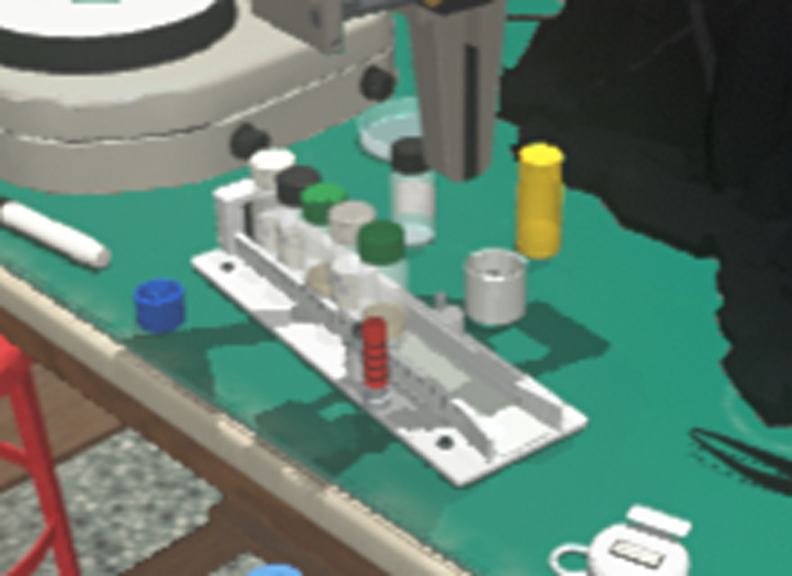

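The row stands tight against the stop, and the last green cap is clear of the fingers. Next I'll turn the tool about -116° and move to the robot's side of the pin, at height.

```bash
python3 -m creep '[[[0,0,-0.96],[-0.19,0.1,0],-1],[[0,0,-0.96],[-0.19,0.1,0],-1],[[0,0,-0.96],[-0.19,0.1,0],-1],[[0,0,-0.96],[-0.19,0.1,0],-1],[[0,0,-0.96],[-0.19,0.1,0],-1],[[0,0,-0.96],[-0.19,0.1,0],-1],[[0,0,-0.96],[-0.19,0.1,0],-1],[[0,0,-0.96],[-0.19,0.1,0],-1],[[0,0,-0.96],[-0.19,0.1,0],-1],[[0,0,-0.96],[-0.19,0.1,0],-1],[[0,0,-0.96],[-0.19,0.1,0],-1],[[0,0,-0.96],[-0.19,0.1,0],-1]]'
python3 -m creep '[[[0,0,-0.96],[0,0,0],-1],[[0,0,-0.96],[0,0,0],-1],[[0,0,-0.96],[0,0,0],-1],[[0,0,-0.96],[0,0,0],-1],[[0,0,-0.96],[0,0,0],-1],[[0,0,-0.96],[0,0,0],-1],[[0,0,-0.96],[0,0,0],-1],[[0,0,-0.96],[0,0,0],-1],[[0,0,-0.96],[0,0,0],-1],[[0,0,-0.96],[0,0,0],-1],[[0,0,-0.96],[0,0,0],-1],[[0,0,-0.96],[0,0,0],-1]]'
python3 -m creep '[[[0,0,0],[0,0,0],-1],[[0,0,0],[0,0,0],-1],[[0,0,0],[0,0,0],-1]]'
sed -i 's/p=\[.4557,-.2183,-.4165\]/p=[.4563,-.2169,-.4165]/' look.py vpos.py
cat >> look.py <<'E'
from scipy.spatial.transform import Rotation as Ro
M=Ro.from_quat(s['eef_rot']).as_matrix();print('yaw rail',np.degrees(np.arctan2(M[1,0],M[0,0])-p[2]).round(1),np.round(s['joints'],2))
E
python3 look.py w10
```

```text
time_s: 9.58
tool_pos: [0.358, -0.2464, 0.1247]
eef_rot: [0.997, 0.072, -0.0, -0.001]
wrist_force: [-1.0, -0.6, 1.0]
opening: 0.007
time_s: 10.58
tool_pos: [0.3582, -0.2466, 0.1247]
eef_rot: [0.909, -0.417, -0.001, -0.0]
wrist_force: [-0.1, 0.2, -0.0]
opening: 0.006
time_s: 10.83
tool_pos: [0.3585, -0.2467, 0.1253]
eef_rot: [0.91, -0.414, -0.0, -0.0]
wrist_force: [0.3, 0.1, -0.3]
opening: 0.004
[-77.4 -66.8] F rail [0.29 0.21] -0.31409631290549767 0.010749101059318311
yaw rail -25.1 [-0.88 -0.12  2.07  0.    1.2   1.54]
```

View pics/w10.png

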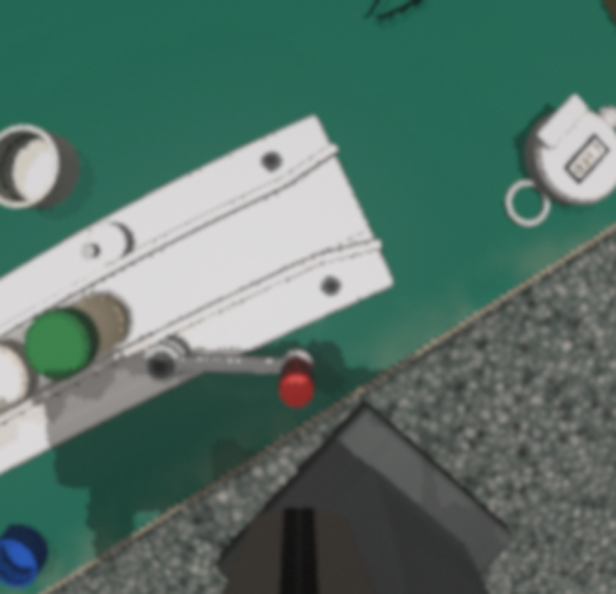

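The pin at (297,388) is straight ahead of the fingers. I'll descend to 50 mm and work out the arc steps.

```bash
python3 -m creep '[[[0,0,0],[0,0,-0.5],-1],[[0,0,0],[0,0,-0.8],-1],[[0,0,0],[0,0,-0.8],-1],[[0,0,0],[0,0,-0.4],-1],[[0,0,0],[0,0,0],-1],[[0,0,0],[0,0,0],-1]]'
python3 look.py
cat > arc.py <<'E'
from h import *
p=[.4563,-.2169,-.4165]
def tcp(a,d=.0155,ps=p): 
    return w(ps,[(-.027+.054*np.cos(a)-d*np.sin(a),-.031-.054*np.sin(a)-d*np.cos(a),.05)])[0]
if __name__=='__main__':
    s=r.get_state();q=s['tool_pos']
    ang=[2.02]+list(np.radians(np.arange(105,-1,-10)))
    prev=np.array(q)
    for a in ang:
        t=tcp(a);print(round(np.degrees(a),1),t.round(4),'shares total',((t-prev)/.03).round(3)[:2]);prev=t
E
python3 arc.py
```

```text
time_s: 11.38
tool_pos: [0.3585, -0.2465, 0.0505]
eef_rot: [0.91, -0.415, -0.001, -0.0]
wrist_force: [1.6, -0.4, 0.6]
opening: 0.004
[-77.5 -66.7] F rail [1.61 0.3 ] 0.6231769119891977 0.004320655031150719
yaw rail -25.2 [-0.88  0.    2.12  0.    1.02  1.54]
115.7 [ 0.3679 -0.2575  0.05  ] shares total [ 0.314 -0.366]
105.0 [ 0.3731 -0.2666  0.05  ] shares total [ 0.174 -0.304]
95.0 [ 0.3794 -0.2741  0.05  ] shares total [ 0.21 -0.25]
85.0 [ 0.3869 -0.2804  0.05  ] shares total [ 0.251 -0.209]
75.0 [ 0.3954 -0.2853  0.05  ] shares total [ 0.283 -0.163]
65.0 [ 0.4046 -0.2886  0.05  ] shares total [ 0.307 -0.111]
55.0 [ 0.4143 -0.2903  0.05  ] shares total [ 0.322 -0.056]
45.0 [ 0.4241 -0.2903  0.05  ] shares total [0.326 0.001]
35.0 [ 0.4337 -0.2886  0.05  ] shares total [0.321 0.057]
25.0 [ 0.4429 -0.2852  0.05  ] shares total [0.307 0.112]
15.0 [ 0.4514 -0.2803  0.05  ] shares total [0.282 0.164]
5.0 [ 0.4589 -0.274   0.05  ] shares total [0.25 0.21]
```

```bash
python3 -m creep '[[[0,0,0],[0.08,-0.09,0],-1],[[0,0,0],[0.08,-0.09,0],-1],[[0,0,0],[0.08,-0.09,0],-1],[[0,0,0],[0.08,-0.09,0],-1],[[0,0,0.5],[0.044,-0.076,0],-1],[[0,0,0.5],[0.044,-0.076,0],-1],[[0,0,0.5],[0.044,-0.076,0],-1],[[0,0,0.5],[0.044,-0.076,0],-1],[[0,0,0.5],[0.052,-0.062,0],-1],[[0,0,0.5],[0.052,-0.062,0],-1],[[0,0,0.5],[0.052,-0.062,0],-1],[[0,0,0.5],[0.052,-0.062,0],-1]]'
python3 look.py w11
```

```text
time_s: 12.38
tool_pos: [0.3802, -0.2745, 0.0511]
eef_rot: [0.968, -0.25, 0.0, -0.0]
wrist_force: [-0.2, 1.9, -0.3]
opening: 0.008
[-46.3 -83.5] F rail [-0.91  1.66] -0.3034146141096815 0.07140381863546855
yaw rail -5.1 [-0.88  0.09  2.03  0.    1.03  1.19]
```

View pics/w11.png

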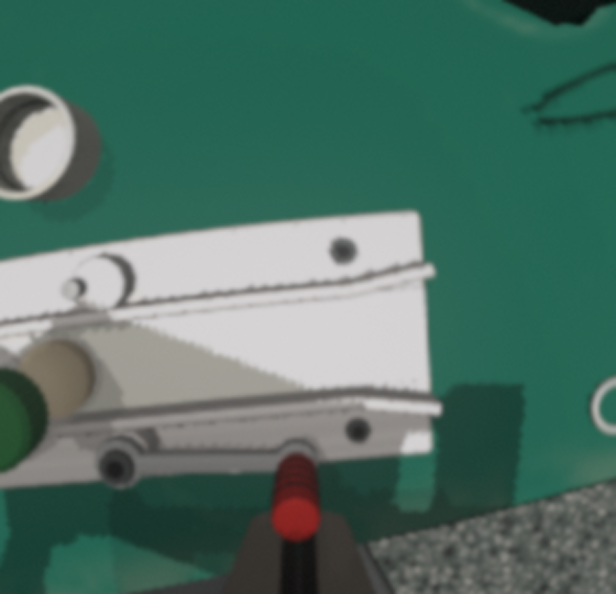

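The pin at (296,515) is centred on the fingers and the gate is following. I'll continue the arc.

```bash
python3 -m creep '[[[0,0,0.5],[0.063,-0.052,0],-1],[[0,0,0.5],[0.063,-0.052,0],-1],[[0,0,0.5],[0.063,-0.052,0],-1],[[0,0,0.5],[0.063,-0.052,0],-1],[[0,0,0.5],[0.07,-0.04,0],-1],[[0,0,0.5],[0.07,-0.04,0],-1],[[0,0,0.5],[0.07,-0.04,0],-1],[[0,0,0.5],[0.07,-0.04,0],-1],[[0,0,0.5],[0.077,-0.028,0],-1],[[0,0,0.5],[0.077,-0.028,0],-1],[[0,0,0.5],[0.077,-0.028,0],-1],[[0,0,0.5],[0.077,-0.028,0],-1]]'
python3 look.py w12
```

```text
time_s: 13.43
tool_pos: [0.4053, -0.2891, 0.051]
eef_rot: [1.0, 0.009, -0.0, 0.0]
wrist_force: [-0.9, 0.0, -0.6]
opening: 0.004
[-17.5 -86.7] F rail [-0.8  -0.32] -0.5663043661546886 0.06993056934108344
yaw rail 24.9 [-0.86  0.16  1.95 -0.    1.04  0.69]
```

View pics/w12.png

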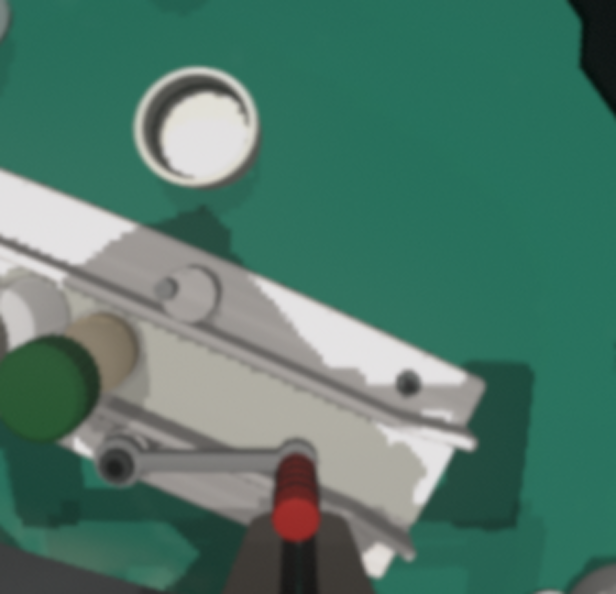

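```bash
python3 -m creep '[[[0,0,0.5],[0.08,-0.014,0],-1],[[0,0,0.5],[0.08,-0.014,0],-1],[[0,0,0.5],[0.08,-0.014,0],-1],[[0,0,0.5],[0.08,-0.014,0],-1],[[0,0,0.5],[0.08,0,0],-1],[[0,0,0.5],[0.08,0,0],-1],[[0,0,0.5],[0.08,0,0],-1],[[0,0,0.5],[0.08,0,0],-1],[[0,0,0.5],[0.08,0.014,0],-1],[[0,0,0.5],[0.08,0.014,0],-1],[[0,0,0.5],[0.08,0.014,0],-1],[[0,0,0.5],[0.08,0.014,0],-1]]'
python3 look.py w13; python3 arc.py | tail -4
```

```text
time_s: 14.48
tool_pos: [0.4341, -0.2892, 0.0511]
eef_rot: [0.964, 0.267, -0.0, 0.0]
wrist_force: [-0.6, -0.3, -0.7]
opening: 0.005
[  9.  -75.1] F rail [-0.46 -0.57] -0.742968432344122 0.05137390050485478
yaw rail 54.8 [-0.82  0.22  1.88 -0.    1.04  0.21]
35.0 [ 0.4337 -0.2886  0.05  ] shares total [0.321 0.057]
25.0 [ 0.4429 -0.2852  0.05  ] shares total [0.307 0.112]
15.0 [ 0.4514 -0.2803  0.05  ] shares total [0.282 0.164]
5.0 [ 0.4589 -0.274   0.05  ] shares total [0.25 0.21]
```

View pics/w13.png

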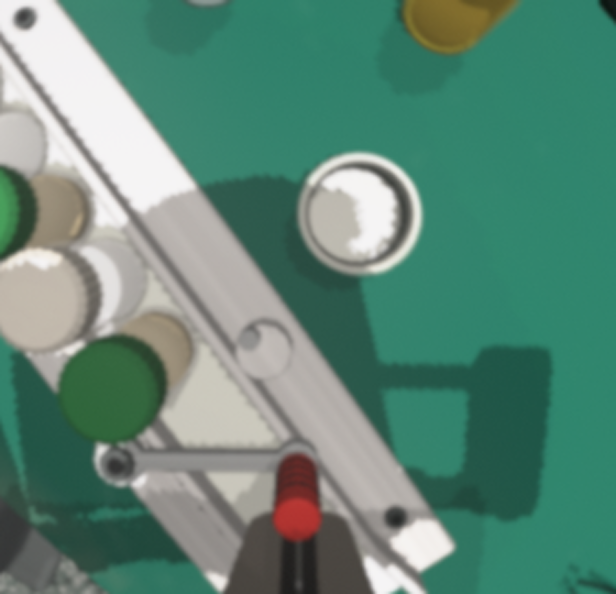

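The gate is across the near rail at about 0.6 rad and clear of the vials. I'll continue to about 5°.

```bash
python3 -m creep '[[[0,0,0.5],[0.077,0.028,0],-1],[[0,0,0.5],[0.077,0.028,0],-1],[[0,0,0.5],[0.077,0.028,0],-1],[[0,0,0.5],[0.077,0.028,0],-1],[[0,0,0.5],[0.07,0.041,0],-1],[[0,0,0.5],[0.07,0.041,0],-1],[[0,0,0.5],[0.07,0.041,0],-1],[[0,0,0.5],[0.07,0.041,0],-1],[[0,0,0.5],[0.062,0.052,0],-1],[[0,0,0.5],[0.062,0.052,0],-1]]'
python3 look.py w14; python3 -c "
from arc import *
q=r.get_state()['tool_pos']
for a in(5,0):
  t=tcp(np.radians(a));print(a,((t-q)/.03).round(3))"
```

```text
time_s: 15.37
tool_pos: [0.4557, -0.2779, 0.0512]
eef_rot: [0.883, 0.469, 0.0, 0.001]
wrist_force: [0.3, -1.2, -0.9]
opening: 0.007
[ 24.2 -56.1] F rail [ 0.79 -0.96] -0.9128431509013105 0.05554168639456223
yaw rail 79.8 [-0.77  0.24  1.85 -0.    1.05 -0.18]
5 [ 0.098  0.121 -0.04 ]
0 [ 0.208  0.242 -0.04 ]
```

View pics/w14.png

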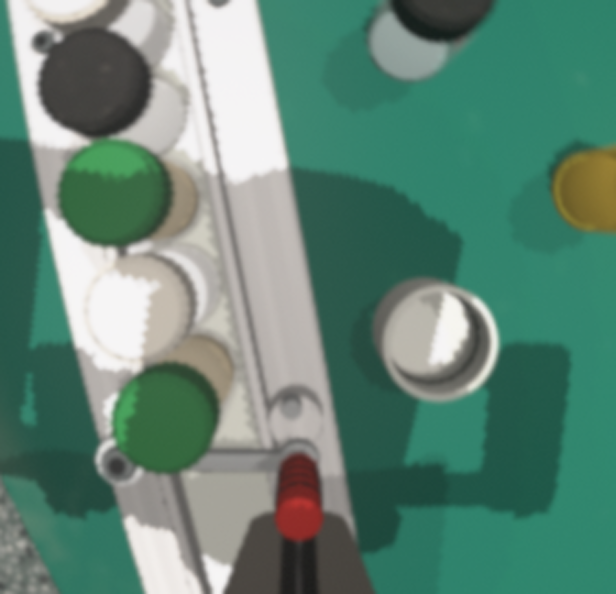

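About 10° remains. I'll go slower now, watching the force.

```bash
python3 -m creep '[[[0,0,0.25],[0.025,0.027,0],-1],[[0,0,0.25],[0.025,0.027,0],-1],[[0,0,0.25],[0.025,0.027,0],-1],[[0,0,0.25],[0.025,0.027,0],-1],[[0,0,0.25],[0.022,0.03,0],-1],[[0,0,0.25],[0.022,0.03,0],-1],[[0,0,0.25],[0.018,0.03,0],-1]]'
python3 look.py
python3 -m creep '[[[0,0,0.25],[0.01,0.02,0],-1],[[0,0,0],[0.007,0.015,0],-1]]'
python3 look.py w15
```

```text
time_s: 16.0
tool_pos: [0.4602, -0.2712, 0.0508]
eef_rot: [0.844, 0.536, 0.0, 0.0]
wrist_force: [0.0, -1.6, 0.2]
opening: 0.003
[ 25.6 -48.1] F rail [ 0.65 -1.43] 0.1561921367206471 0.02448572089549603
yaw rail 88.7 [-0.76  0.25  1.85  0.    1.05 -0.32]
time_s: 16.17
tool_pos: [0.4607, -0.2701, 0.0508]
eef_rot: [0.839, 0.545, 0.0, -0.0]
wrist_force: [-0.5, -0.4, 0.1]
opening: 0.005
[ 25.5 -46.9] F rail [-0.3  -0.56] 0.08221995505486601 0.04756634349658624
yaw rail 89.9 [-0.76  0.25  1.85  0.    1.05 -0.34]
```

View pics/w15.png

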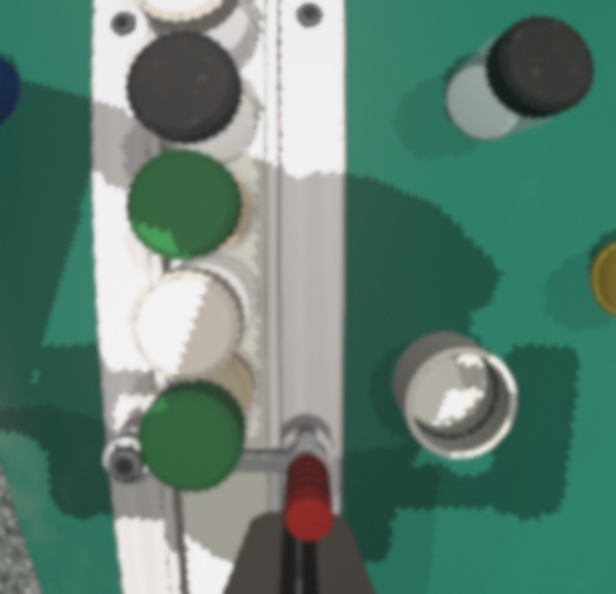

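```bash
python3 -m creep '[[[0,0,0],[0.006,0.012,0],-1],[[0,0,0],[0.006,0.012,0],-1]]'>/dev/null
python3 look.py|head -1
python3 -m creep '[[[0,0,0],[0.006,0.012,0],-1],[[0,0,0],[0,0,0],-1]]'>/dev/null
python3 look.py|head -1
python3 -m creep '[[[0,0,0],[0.006,0.012,0],-1],[[0,0,0],[0,0,0],-1]]'>/dev/null
python3 look.py|head -1
```

```text
[ 25.5 -46.3] F rail [-0.2  -2.95] -0.2689184457960154 0.008820219621329072
[ 25.6 -46.2] F rail [ 1.34 -3.51] -0.04243232784799669 0.002180197378466219
[ 25.6 -46.1] F rail [-0.07 -5.09] -0.2650241857839249 0.0028841396775638383
```

The motion has stalled and the force is rising, so the gate is on its stop. One more small nudge will confirm it before I back away.

```bash
python3 -m creep '[[[0,0,0],[0.006,0.013,0],-1],[[0,0,0],[0.006,0.013,0],-1],[[0,0,0],[0,0,0],-1]]'>/dev/null
python3 look.py w16|head -1
python3 -m creep '[[[0,0,0],[-0.01,-0.03,0],-1],[[0,0,0],[-0.03,-0.07,0],-1],[[0,0,0],[-0.08,-0.18,0],-1],[[0,0,0],[-0.08,-0.18,0],-1],[[0,0,0],[-0.08,-0.18,0],-1],[[0,0,0],[-0.08,-0.18,0.2],-1],[[0,0,0],[-0.08,-0.18,0.5],-1],[[0,0,0],[-0.04,-0.09,0.8],-1],[[0,0,0],[0,0,0.8],-1],[[0,0,0],[0,0,0.8],-1],[[0,0,0],[0,0,0.8],-1],[[0,0,0],[0,0,0.6],-1]]'
python3 -m creep '[[[0,0,0],[0,0,0],-1],[[0,0,0],[0,0,0],-1],[[0,0,0],[0,0,0],-1]]'
python3 look.py w17
python3 - <<'E'
from h import *
import cv2
i=r.grab_frame('scene')[150:310,200:420];cv2.imwrite('pics/s17.png',cv2.resize(i[:,:,::-1],None,fx=3.6,fy=3.6,interpolation=cv2.INTER_CUBIC))
E
```

```text
[ 25.6 -46. ] F rail [-0.44 -8.16] -0.9932856882942984 0.0018451211484915016
time_s: 18.02
tool_pos: [0.4477, -0.3016, 0.1887]
eef_rot: [0.839, 0.544, 0.0, 0.001]
wrist_force: [0.3, 0.4, 0.5]
opening: 0.007
time_s: 18.27
tool_pos: [0.4467, -0.3004, 0.1846]
eef_rot: [0.839, 0.544, -0.0, -0.001]
wrist_force: [0.8, 1.1, -0.7]
opening: 0.006
[ 25.  -80.2] F rail [0.29 1.29] -0.6889942465233364 0.01647733830302104
yaw rail 89.8 [-0.82  0.09  1.73  0.    1.32 -0.4 ]
```

View pics/w17.png

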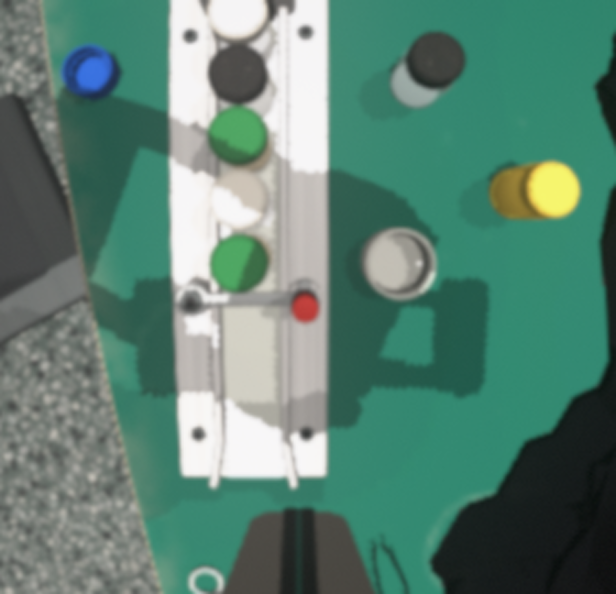

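View pics/s17.png

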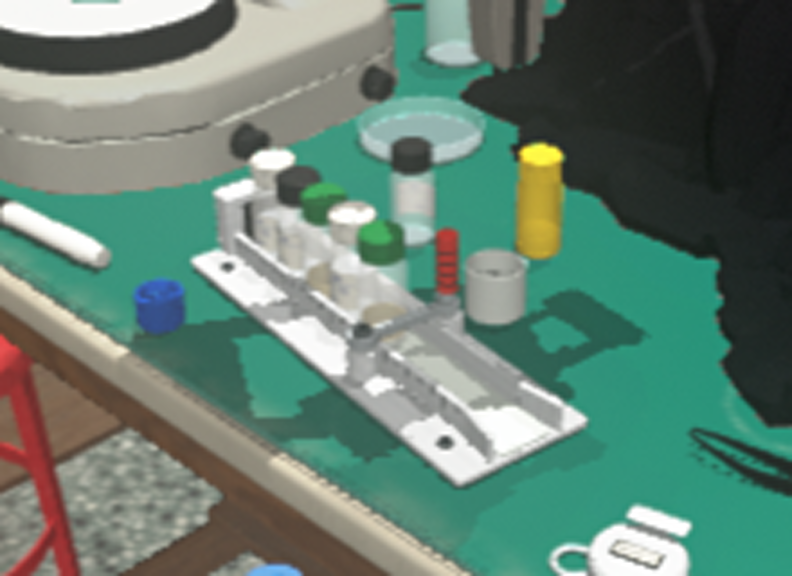

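The gate is shut across the lane, with the pin at wrist (306,307), and all vials stand against the stop. I'll check it numerically before handing in.

```bash
python3 -c "
from vpos import *
vp('w17',[(239,263),(239,199),(238,136),(237,74),(237,10)])
print('pin');vp('w17',[(306,308)],.072);print('piv');vp('w17',[(192,301)],.037)"
python3 - <<'E'
import cv2
i=cv2.imread('pics/w17.png')[0:330,150:350];cv2.imwrite('pics/w17c.png',cv2.resize(i,None,fx=1.8,fy=1.8))
E
```

```text
w17 [  0.9 -11.5]
w17 [ 1.3 15.1]
w17 [ 1.1 41.4]
w17 [ 0.7 68. ]
w17 [ 0.7 96.6]
pin
w17 [ 28.4 -30.8]
piv
w17 [-25. -31.]
```

View pics/w17c.png

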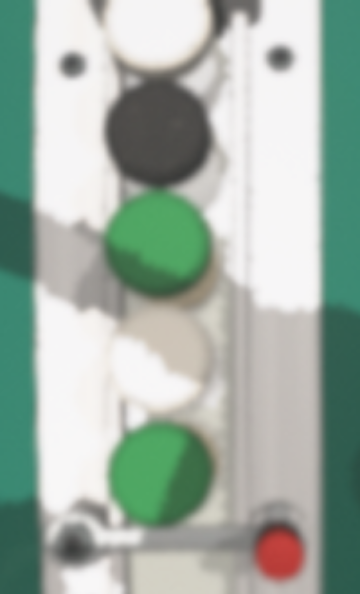

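The measured row is at 96.6, 68.0, 41.4, 15.1 and -11.5 mm, against home at 96.5, 69.5, 42.5, 15.5 and -11.5 mm. The pin is level with the pivot, so the gate angle is about 0. The tool is clear of everything, so I'm handing in.

```bash
python3 -c "
from rig import r
print(r.hand_in(), r.get_state()['time_s'])"
```

```text
the job is handed in; nothing more can be done
the job is handed in; nothing more can be done
```

The five vials are home against the end stop, the retainer gate is shut behind the last one, and the job is handed in. It took about 18 s of the 51 s allowed.

- **Row:** I pushed it slowly as one train with the shut fingertips until the motion stalled at a steady 4.8 N. I then backed off gently along the lane.
- **Gate:** I swung it from about 2.0 rad to its stop by pushing the red pin round its arc. The final push was about 8 N, with the motion stalled.
- **Last checks:** Measured from the wrist camera, the vials are at y = 96.6, 68.0, 41.4, 15.1 and -11.5 mm. Home is 96.5, 69.5, 42.5, 15.5 and -11.5 mm. The pin is level with the pivot to 0.2 mm, so the gate angle is about 0. All five vials stand upright, the other bench items in view looked unmoved, and the tool was raised clear.
- **Disagreements:** My first camera estimate of the rail was about 1.5 mm off along the lane. I corrected it from the positions seen when the row reached the stop, so the camera figures do not independently confirm "home". The force stall does. The 1–1.5 mm differences on two of the middle vials are within what I could read off the picture.

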